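Check a hidden slot with a plunger gauge

TASK

Check the hidden slot of the bar in the covered gauge: with the gauge's spring plunger pressed lightly down, draw the carriage from where it stands towards its parking bumper until the probe drops into the slot, and there press the plunger fully down to its stop. Then let the plunger spring all the way up, park the carriage against the bumper and let go, leaving the loose things around the gauge where they lie.

Things in the scene. Friction and masses are not known exactly. Their poses are not given: they have to be found in the camera images.
- slot_gauge: The gauge, bolted down: dark steel base 96 x 290 x 10 mm (x, y, z) with a grey covered channel 262 mm long along y, 48 mm wide, lid at z = 56 mm. Origin: centre of the underside, on the table; z up. The carriage rides along y. The -y end has a steel block (44 mm wide, top z = 77 mm) with the round parking bumper; the +y end only a thin low pin (top z = 68 mm).
- lid_center (a point): Centre of the channel's lid, 56 mm above the table, over a 12 mm slit shut by black brushes. In the channel, out of sight, lies a heavy steel bar with one slot across it, 12 mm wide, 14 mm deep, at a different place along y each time: more than 10 mm from the carriage's start towards the bumper, and at least 35 mm before the parked position.
- carriage (a joint): Slide of the aluminium carriage along the channel (carriage 66 mm in x, 68 mm in y, top at z = 75 mm). 0 = parked against the bumper, grows towards the gauge's +y, up to 0.120 m. It starts between 0.100 and 0.118. Friction about 1.5 N; it stays where it is left.
- carriage_top (a point): Centre of the carriage's top face, 75 mm above the table, on the plunger's axis. Around the axis a steel collar stands up to z = 85 mm (28 mm wide at its foot).
- plunger (a joint): How far the plunger is pressed: 0 = up, 0.020 m = down at its stop. Its spring pushes up, 3 N at 0, 8 N at 0.020. The 7 mm probe under it meets the bar at 0.008 and yields 5 mm on a spring of its own (2 to 4 N more): beside the slot 0.008 to 0.013 feels soft, past 0.014 it is blocked. In the slot the probe springs out, the slot's side catches it, and the plunger goes on to 0.020.
- plunger_top (a point): Centre of the top of the plunger head: an upright black round knob, 32 mm diameter and 28 mm tall (top rim rounded), its top 133 mm above the table when up and its underside 105 mm. It can be gripped on its sides from above, or pushed on its top; moving it sideways along the channel takes the carriage along. Moves with carriage and plunger.
- park_stop (a point): Face centre of the rubber bumper (20 mm diameter), 66 mm above the table, which the carriage's -y side touches when parked.
- flat_bush: Bystander: turned aluminium flanged bush, 58 mm diameter, 16 mm high, lying loose; origin at the centre of its underside.
- screwdriver_1: Bystander: screwdriver with yellow handle, 153 mm long, 25 mm thick, lying loose behind the gauge; origin under its middle.
- plug: Bystander: double-ended plug gauge, 112 mm long, 25 mm thick, lying loose; origin under its middle.
- torch: Bystander: black pocket torch, 114 mm long, 29 mm thick, lying loose; origin under its middle.

How it is judged:
By the outcome, as a careful person would: the job done as asked, in the order asked, and still so for the second after the job is handed in, with the robot touching nothing.
It also fails if it takes over 40 s, if anything falls off the work surface, if the arm or the gripper's body presses on something with over 40 N, if the wrist force passes 120 N, or if a joint passes its speed limit or range.

ROBOT

A 7-joint arm with a two-finger parallel gripper is mounted at the origin on a cart in front of the work surface, level with it; the furniture and walls round the work are solid. World frame = base frame: x ahead of the robot, y to its left, z up, the work surface at z = 0. Lengths are in m, angles in degrees, forces in N, time in s.
With the tool pointing down it reaches from about 0.425 to 0.8 m from the base axis. Payload 8.3 kg.
Tool frame: the origin (TCP) lies between the finger pads; the fingertips stand 8 mm ahead of it and the grasp point (between the pads) lies 11 mm behind it; z points along the fingers, y is the direction in which the jaws open and shut (so a half turn about z gives the same grasp; the last joint's range is limited). The gripper opens to 85 mm and grips with 20 to 120 N. Pads are 22 mm wide; open, the fingers measure 114 mm over their backs; the gripper's body (76 mm by 85 mm) begins 54 mm behind the grasp point. The pads swing forward as they close: fully open they stand 13 mm farther back than shut.
Start: joints at [-77, 21.967, 0.94, 78.501, -0.361, 79.538, -2.664], TCP at [0.179, 0.599, 0.239] pointing down, gripper open.
Joint ranges: [-169.22, 169.22], [-14.56, 117.87], [-87.37, 89.26], [10.42, 133.3], [-82.24, 262.24], [0.94, 117.77], [-172.7, 172.7]. Speed limits (degrees/s): [136.94, 136.94, 172.46, 172.46, 180, 180, 180].

INTERFACE

Orientations are given as a 3x3 rotation matrix whose columns are the frame's x, y, z axes.
In Python, from bench import monitor, viewer, env, nets gives the robot as it stands.
- The arm moves only by the tool step_arm, never from a script. Its arguments are lists of equal length, an entry for each row: "grip": the finger opening in cm, from 0 to 8.54; "linear": the shift along the tool's x, y, z in cm, a list of three; "twist": the turn about the tool's z in degrees. In form: {"grip": [grip, ...], "linear": [[dx, dy, dz], ...], "twist": [twist, ...]}. A call has 1 to 20 rows; each row is the pose to reach, as a shift and turn from the pose commanded when the call began, along the tool's axes at that moment; what a row does not reach only later rows make up. A row lasts 1/12 s, in which the tool goes at most 41.7 mm and 7.16 degrees, less where a joint would pass 70% of its speed; a pose out of reach is approached as far as the arm can. A call with a gripper value outside its range is refused whole. The fingers move at their own pace and stop on an object; the grip force is fixed at half the most. Time passes only in rows, so rows that repeat a pose let the fingers close. It gives the time, the measured TCP pose, the force and the opening at its end, in the units of the state.
- monitor.sense(): the state, without advancing time (a new reading comes with each control period).
- viewer.get_image(name): name is "scene" or "top" or "wrist"; returns the picture (384x512x3 uint8, red, green, blue); there is no depth.
- viewer.camera_model(name): a dict with "vfov" (degrees; the focal length in pixels is half the picture's height over the tangent of half this angle, whatever the lens; pixels are square), "cx", "cy" (the principal point, pixels), "R" (3x3) and "t" (3): a world point X has camera coordinates R X + t. Camera axes: x right, y down, z forward; pixel columns grow to the right and rows downward; lengths in m; the calibration is good to about 2 mm. A picture is of the moment at which its call begins: read the wrist's pose just before it. camera_model takes no time and is no camera call; for the wrist camera it gives the pose at the moment of the call.
- env.sign_off(): hands the job in, once; it reports no verdict.
Trained networks look in the newest picture that a camera, given by its name, has taken for a name from the list of things; names that differ only in an ending like _2 or _b are one class to them, and where a whole thing is asked for, a point or a joint stands for the part that bears it (a point fixed in the world has none). Each returns a list of dicts, best first, with "score" (0 to 1); they miss things now and then, are a little off and sometimes report something else, mostly with a low value. They report only what shows in the picture. A call takes as long as a camera call.
- nets.spot_in(label, camera): "location" ([x, y, z] in m, in the coordinates of the camera as it stood for that picture, good to about 4 mm: the middle of the surface that is visible of it).
- nets.outline_of(label, camera): "mask" (384x512 bool, what is visible of it).
The state is a dict: "time": time; "qpos": joint angles; "qvel": joint speeds; "tau": joint torques, N m; "eef_pos": TCP position; "tcp_rot": TCP orientation; "contact_force": force on the tool from outside, world axes, zero at the start; "wrist_torque": the same for the moment, N m; "finger_gap": finger opening in m.
Only numpy, scipy, OpenCV 4.12 (cv2) and the standard library are available. Lean on these libraries where they do the work, as an engineer would, in place of code of your own. Each camera call takes 0.05 s, during which the arm holds its last target.

## Working session

There is one attempt and no reset: what is moved stays moved. The work goes in short steps, Python scripts to look and compute and a tool call to move; the robot and the scene stay as the last step left them, time stands still between calls to the robot, and variables do not carry over. Pictures are saved under pics/ and viewed, and the job is handed in when it is done.

Besides the shell and the picture viewer there is one more tool, called after "Emit:" by a JSON object that holds its "api" and its "payload". step_arm: Moves the arm, as the interface text tells. Its arguments: {"type":"object","properties":{"grip":{"type":"array"},"linear":{"type":"array"},"twist":{"type":"array"}},"required":["grip","linear","twist"]}

```bash
mkdir -p pics; ls; python3 - <<'E'
from bench import monitor, viewer, env, nets
import cv2, numpy as np
s=monitor.sense(); print({k:np.round(v,3).tolist() for k,v in s.items()})
for n in ["scene","top","wrist"]:
    im=viewer.get_image(n); cv2.imwrite(f"pics/a_{n}.png",im[:,:,::-1])
    c=viewer.camera_model(n); R=np.array(c["R"]);t=np.array(c["t"])
    print(n,c["vfov"],c["cx"],c["cy"],(-R.T@t).round(3),R.round(3).tolist())
    if n!="wrist" :
      for l in ["slot_gauge","carriage_top","plunger_top","lid_center","park_stop","plug","torch","screwdriver_1","flat_bush"]:
        for d in nets.spot_in(l,n)[:2]:
            print(l,round(d["score"],2),(R.T@(np.array(d["location"])-t)).round(3))
E
```

```text
pics
{'time': 0.0, 'qpos': [-76.997, 22.017, 0.939, 78.562, -0.362, 79.539, -2.664], 'qvel': [0.014, -0.018, 0.001, -0.042, -0.078, 0.009, -0.023], 'tau': [0.0, -62.76, 0.845, -37.184, 0.017, 0.014, -0.0], 'eef_pos': [0.178, 0.598, 0.238], 'tcp_rot': [[-0.958, 0.286, -0.001], [0.286, 0.958, -0.002], [-0.0, -0.002, -1.0]], 'contact_force': [-0.811, 0.183, -0.087], 'wrist_torque': [0.009, 0.018, -0.035], 'finger_gap': 0.085}
scene 54.55562762084018 261.3151600028644 192.66413936363296 [ 0.116 -0.498  0.931] [[0.753, -0.657, 0.016], [-0.501, -0.59, -0.633], [0.426, 0.469, -0.774]]
slot_gauge 0.63 [0.499 0.014 0.055]
carriage_top 0.96 [0.506 0.077 0.076]
plunger_top 0.67 [0.515 0.077 0.127]
lid_center 0.73 [0.498 0.015 0.056]
park_stop 0.78 [0.495 0.018 0.059]
plug 0.89 [ 0.351 -0.318  0.017]
plug 0.38 [0.499 0.019 0.057]
torch 0.54 [0.71  0.271 0.024]
screwdriver_1 0.69 [0.751 0.033 0.023]
screwdriver_1 0.25 [0.495 0.018 0.06 ]
flat_bush 0.72 [0.381 0.323 0.009]
top 53.16106406709329 253.5654929152973 193.8399270802135 [0.444 0.016 1.308] [[-0.008, -1.0, 0.008], [-0.995, 0.007, -0.099], [0.099, -0.009, -0.995]]
slot_gauge 0.51 [0.72  0.273 0.026]
slot_gauge 0.45 [ 0.35  -0.321  0.02 ]
carriage_top 0.93 [0.52  0.076 0.075]
plunger_top 0.58 [0.521 0.079 0.13 ]
lid_center 0.94 [0.517 0.032 0.049]
park_stop 0.78 [0.516 0.034 0.052]
plug 0.64 [ 0.351 -0.319  0.013]
plug 0.64 [0.519 0.08  0.129]
torch 0.69 [0.519 0.081 0.076]
torch 0.59 [0.72  0.274 0.028]
screwdriver_1 0.59 [0.757 0.038 0.024]
flat_bush 0.66 [0.39  0.325 0.007]
wrist 67.39577304214649 255.7275164397884 190.99305085266866 [0.106 0.621 0.374] [[0.285, 0.958, -0.0], [0.915, -0.272, 0.297], [0.285, -0.085, -0.955]]
```

View pics/a_scene.png

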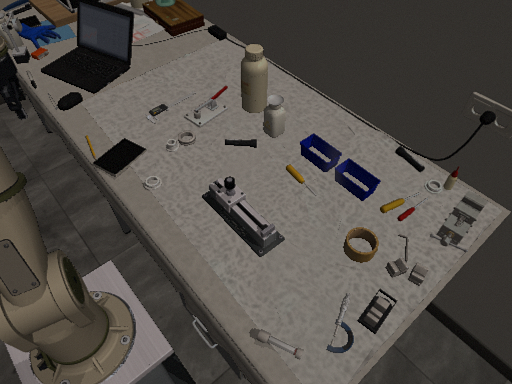

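View pics/a_top.png

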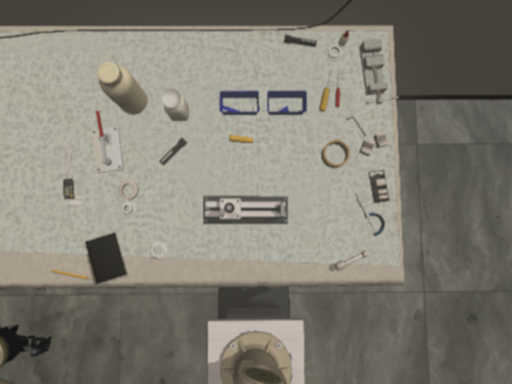

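```bash
python3 - <<'E'
import cv2
a=cv2.imread("pics/a_top.png")[180:240,190:300]; cv2.imwrite("pics/z_top.png",cv2.resize(a,None,fx=7,fy=7,interpolation=cv2.INTER_CUBIC))
a=cv2.imread("pics/a_scene.png")[165:260,190:295]; cv2.imwrite("pics/z_scene.png",cv2.resize(a,None,fx=6,fy=6,interpolation=cv2.INTER_CUBIC))
E
```

```text
(no output)
```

View pics/z_top.png

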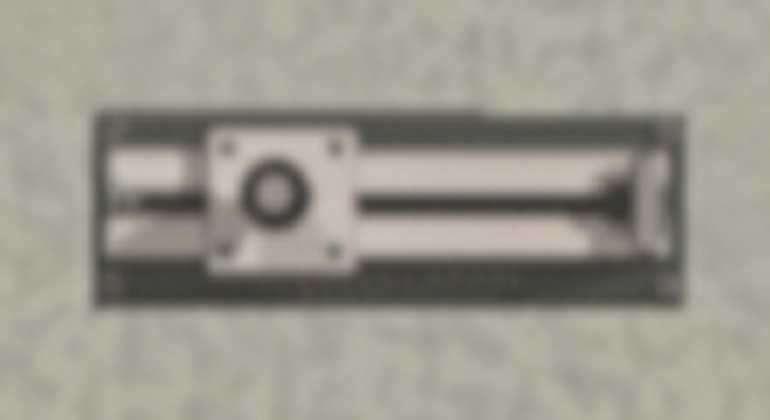

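View pics/z_scene.png

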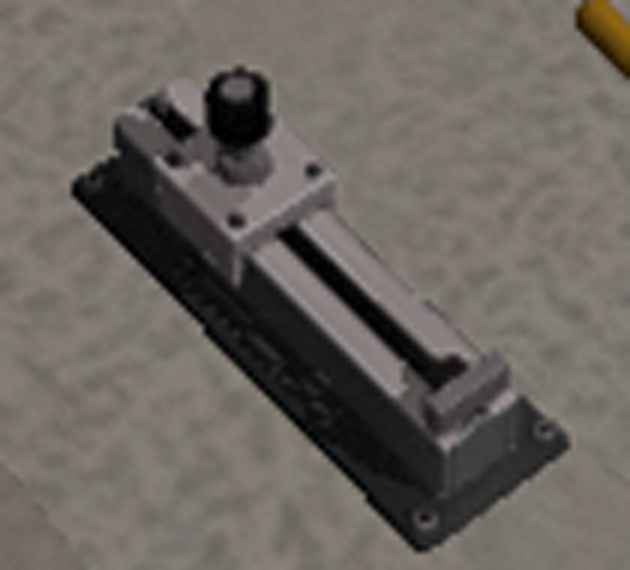

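```bash
cat > h.py <<'E'
import numpy as np
from bench import viewer
def ray(name,u,v,z,c=None):
    c=c or viewer.camera_model(name); R=np.array(c["R"]);t=np.array(c["t"])
    f=192/np.tan(np.radians(c["vfov"]/2))
    o=-R.T@t; d=R.T@np.array([(u-c["cx"])/f,(v-c["cy"])/f,1]); return o+d*(z-o[2])/d[2]
E
python3 - <<'E'
from h import *
for u,v in [(95,113),(683,117),(683,303),(95,303)]: print(ray("top",190+(u-3)/7,180+(v-3)/7,.01).round(4))
print("knob",ray("top",190+271/7,180+191/7,.133).round(4))
for u,v in [(207,130),(357,130),(357,272),(207,272)]: print("car",ray("top",190+(u-3)/7,180+(v-3)/7,.075).round(4))
print("sc knob",ray("scene",190+236/6,165+85/6,.133).round(4))
for u,v in [(75,187),(425,548),(568,440)]: print("sc",ray("scene",190+(u-3)/6,165+(v-3)/6,.01).round(4))
for u,v in [(240,245),(333,178)]: print("sccar",ray("scene",190+(u-3)/6,165+(v-3)/6,.075).round(4))
E
```

```text
[0.5673 0.1748 0.01  ]
[ 0.5633 -0.1106  0.01  ]
[ 0.4732 -0.1091  0.01  ]
[0.4754 0.1743 0.01  ]
knob [0.5194 0.0812 0.133 ]
car [0.5529 0.1152 0.075 ]
car [0.5524 0.0462 0.075 ]
car [0.487  0.0465 0.075 ]
car [0.4876 0.1152 0.075 ]
sc knob [0.519  0.0827 0.133 ]
sc [0.4723 0.1732 0.01  ]
sc [ 0.4707 -0.1103  0.01  ]
sc [ 0.5625 -0.1105  0.01  ]
sccar [0.4867 0.0452 0.075 ]
sccar [0.5472 0.0483 0.075 ]
```

Emit:
{"api": "step_arm", "payload": {"grip": [6,6,6,6,6,6,6,6,6,6,6,6,6,6,6,6,6,6,6,6], "linear": [[-1,-0.8,0],[-3,-2.5,0],[-6,-5,0],[-9,-7.5,0],[-12,-10.1,0],[-15,-12.6,0],[-18,-15.1,0],[-21,-17.6,0],[-24,-20.1,0],[-27,-22.6,0],[-30,-25.1,0],[-33,-27.7,0],[-36,-30.2,0],[-39,-32.7,0],[-42,-35.2,0],[-44.5,-37.3,0],[-46.5,-39,0],[-47.4,-39.8,0],[-47.4,-39.8,0],[-47.4,-39.8,0]], "twist": [0,-1,-2,-3,-4,-5,-6,-7,-8,-9,-10,-11,-12,-13,-14,-15,-16,-16.6,-16.6,-16.6]}}

```text
time: 2.72
eef_pos: [0.5188, 0.0809, 0.2392]
tcp_rot: [[-1.0, 0.003, -0.0], [0.003, 1.0, 0.0], [0.0, 0.0, -1.0]]
contact_force: [0.2, 0.9, -0.7]
finger_gap: 0.0604
```

```bash
python3 - <<'E'
from h import *
from bench import monitor,nets
import cv2
s=monitor.sense(); print({k:np.round(s[k],4).tolist() for k in ["time","qpos","eef_pos","tcp_rot","contact_force","finger_gap"]})
c=viewer.camera_model("wrist")
im=viewer.get_image("wrist"); cv2.imwrite("pics/b_w.png",im[:,:,::-1])
R=np.array(c["R"]);t=np.array(c["t"])
for l in ["carriage_top","plunger_top"]:
    for d in nets.spot_in(l,"wrist")[:1]: print(l,d["score"],(R.T@(np.array(d["location"])-t)).round(4))
import pickle; pickle.dump(c,open("cw.pkl","wb"))
E
```

```text
{'time': 2.7167, 'qpos': [-34.9412, 9.7837, 25.8755, 95.1743, -4.3976, 76.0647, 81.5119], 'eef_pos': [0.5188, 0.0809, 0.2392], 'tcp_rot': [[-1.0, 0.0027, -0.0004], [0.0027, 1.0, 0.0002], [0.0004, 0.0002, -1.0]], 'contact_force': [0.1997, 0.9003, -0.7348], 'finger_gap': 0.0604}
carriage_top 0.67 [0.5096 0.0786 0.073 ]
plunger_top 0.93 [0.5125 0.0831 0.1315]
```

View pics/b_w.png

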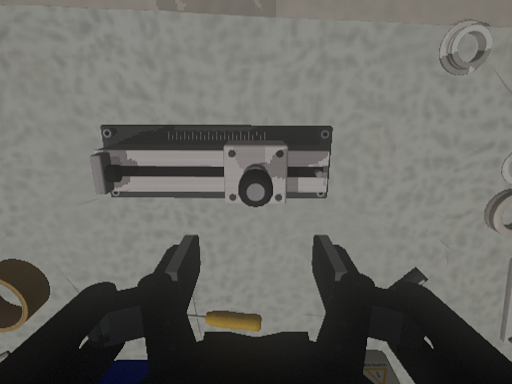

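```bash
python3 - <<'E'
from h import *
import pickle,cv2
c=pickle.load(open("cw.pkl","rb"))
a=cv2.imread("pics/b_w.png")[110:220,80:350]; cv2.imwrite("pics/z_w.png",cv2.resize(a,(800,326),interpolation=cv2.INTER_CUBIC))
print(ray("",256,192,.133,c).round(4))
for u,v in [(103,126),(332,126),(328,198),(100,198)]: print(ray("",u,v,.01,c).round(4))
E
```

```text
[0.5188 0.0813 0.133 ]
[ 0.4716 -0.1077  0.01  ]
[0.4722 0.1754 0.01  ]
[0.5661 0.1773 0.01  ]
[ 0.5655 -0.1267  0.01  ]
```

View pics/z_w.png

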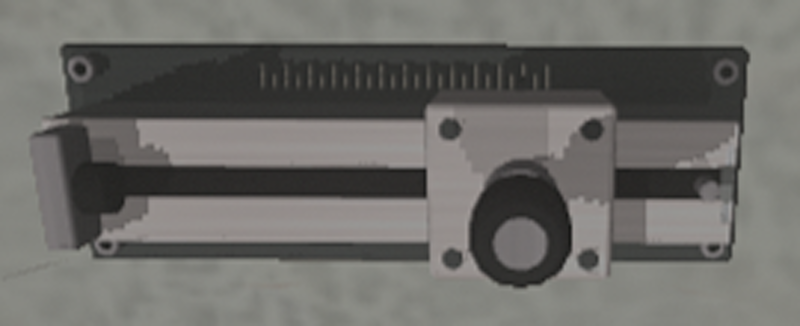

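Emit:
{"api": "step_arm", "payload": {"grip": [6,6,6,6,6,6,6,6,3,2,2,2,2,2], "linear": [[0,0,2],[0,0,4.5],[0,0,7],[0,0,9.5],[0,0,11.5],[0,0,12.6],[0,0,12.9],[0,0,12.9],[0,0,12.9],[0,0,12.9],[0,0,12.9],[0,0,12.9],[0,0,12.9],[0,0,12.9]], "twist": [0,0,0,0,0,0,0,0,0,0,0,0,0,0]}}

```text
time: 4.03
eef_pos: [0.5199, 0.0823, 0.1111]
tcp_rot: [[-1.0, 0.0, 0.002], [0.0, 1.0, 0.001], [-0.002, 0.001, -1.0]]
contact_force: [1.7, 0.4, 2.7]
finger_gap: 0.0299
```

```bash
cat > look.py <<'E'
import sys
from h import *
from bench import monitor
import cv2
s=monitor.sense(); print({k:np.round(s[k],4).tolist() for k in ["time","eef_pos","contact_force","wrist_torque","finger_gap"]})
n=sys.argv[1]
im=viewer.get_image("scene")[:,:,::-1]; w=viewer.get_image("wrist")[:,:,::-1]
a=cv2.resize(im[140:260,180:310],(520,480),interpolation=cv2.INTER_CUBIC)
b=cv2.resize(w[100:340,110:400],(280,232))
o=np.zeros((480,800,3),np.uint8); o[:,:520]=a; o[:232,520:]=b; cv2.imwrite(f"pics/{n}.png",o); cv2.imwrite(f"pics/{n}_w.png",w)
E
python3 look.py c
```

```text
{'time': 4.0333, 'eef_pos': [0.5199, 0.0823, 0.1111], 'contact_force': [1.7235, 0.438, 2.6901], 'wrist_torque': [-0.0222, -0.5304, 0.0139], 'finger_gap': 0.0299}
```

View pics/c.png

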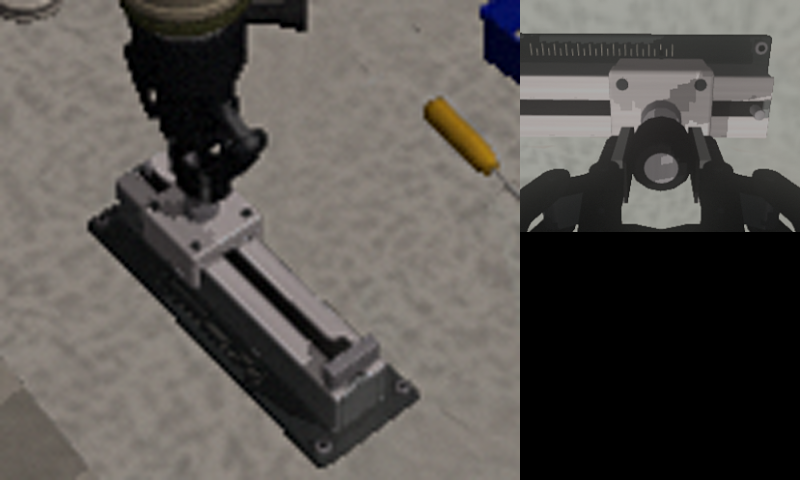

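View pics/c_w.png

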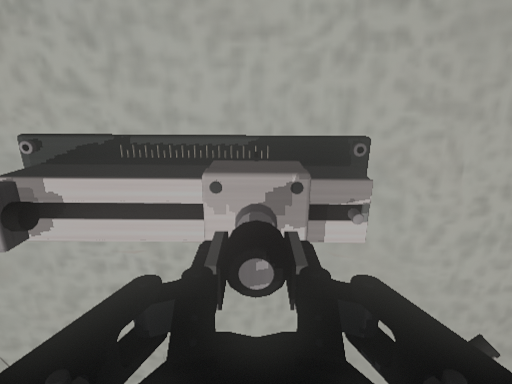

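Emit:
{"api": "step_arm", "payload": {"grip": [2,2,2,2], "linear": [[0,0,0.3],[0,0,0.6],[0,0,0.6],[0,0,0.6]], "twist": [0,0,0,0]}}

```text
time: 4.47
eef_pos: [0.5199, 0.0823, 0.1043]
tcp_rot: [[-1.0, -0.0, 0.002], [-0.0, 1.0, 0.0], [-0.002, 0.0, -1.0]]
contact_force: [4.1, 0.6, 3.6]
finger_gap: 0.0302
```

Emit:
{"api": "step_arm", "payload": {"grip": [2,2,2,2], "linear": [[0,0,0.3],[0,0,0.5],[0,0,0.5],[0,0,0.5]], "twist": [0,0,0,0]}}

```text
time: 4.8
eef_pos: [0.5199, 0.0823, 0.0998]
tcp_rot: [[-1.0, 0.0, 0.002], [0.0, 1.0, 0.0], [-0.002, 0.0, -1.0]]
contact_force: [3.1, 0.8, 7.7]
finger_gap: 0.0302
```

Emit:
{"api": "step_arm", "payload": {"grip": [2,2,2,2,2,2], "linear": [[0,-0.15,0],[0,-0.3,0],[0,-0.45,0],[0,-0.6,0],[0,-0.75,0],[0,-0.8,0]], "twist": [0,0,0,0,0,0]}}

```text
time: 5.3
eef_pos: [0.5199, 0.0752, 0.1]
tcp_rot: [[-1.0, -0.001, 0.002], [-0.001, 1.0, 0.002], [-0.002, 0.002, -1.0]]
contact_force: [2.6, 3.9, 8.7]
finger_gap: 0.0299
```

Emit:
{"api": "step_arm", "payload": {"grip": [2,2,2,2], "linear": [[0,-0.1,0],[0,-0.2,0],[0,-0.3,0],[0,-0.4,0]], "twist": [0,0,0,0]}}

```text
time: 5.63
eef_pos: [0.5199, 0.0715, 0.1]
tcp_rot: [[-1.0, -0.001, 0.002], [-0.001, 1.0, 0.002], [-0.002, 0.002, -1.0]]
contact_force: [3.4, 3.9, 7.6]
finger_gap: 0.0297
```

Emit:
{"api": "step_arm", "payload": {"grip": [2,2,2,2], "linear": [[0,-0.1,0],[0,-0.2,0],[0,-0.3,0],[0,-0.4,0]], "twist": [0,0,0,0]}}

```text
time: 5.97
eef_pos: [0.5199, 0.0675, 0.1]
tcp_rot: [[-1.0, -0.001, 0.002], [-0.001, 1.0, 0.002], [-0.002, 0.002, -1.0]]
contact_force: [3.0, 3.6, 9.0]
finger_gap: 0.03
```

Emit:
{"api": "step_arm", "payload": {"grip": [2,2,2,2], "linear": [[0,-0.1,0],[0,-0.2,0],[0,-0.3,0],[0,-0.4,0]], "twist": [0,0,0,0]}}

```text
time: 6.3
eef_pos: [0.5198, 0.0636, 0.1]
tcp_rot: [[-1.0, -0.001, 0.002], [-0.001, 1.0, 0.002], [-0.002, 0.002, -1.0]]
contact_force: [1.9, 5.0, 9.2]
finger_gap: 0.0304
```

Emit:
{"api": "step_arm", "payload": {"grip": [2,2,2,2], "linear": [[0,-0.1,0],[0,-0.2,0],[0,-0.3,0],[0,-0.4,0]], "twist": [0,0,0,0]}}

```text
time: 6.63
eef_pos: [0.5198, 0.0596, 0.1]
tcp_rot: [[-1.0, -0.001, 0.002], [-0.001, 1.0, 0.002], [-0.002, 0.002, -1.0]]
contact_force: [2.2, 3.9, 9.0]
finger_gap: 0.0302
```

Emit:
{"api": "step_arm", "payload": {"grip": [2,2,2,2], "linear": [[0,-0.1,0],[0,-0.2,0],[0,-0.3,0],[0,-0.4,0]], "twist": [0,0,0,0]}}

```text
time: 6.97
eef_pos: [0.5198, 0.0556, 0.1]
tcp_rot: [[-1.0, -0.001, 0.002], [-0.001, 1.0, 0.002], [-0.002, 0.002, -1.0]]
contact_force: [2.4, 4.0, 8.8]
finger_gap: 0.0301
```

Emit:
{"api": "step_arm", "payload": {"grip": [2,2,2,2], "linear": [[0,-0.1,0],[0,-0.2,0],[0,-0.3,0],[0,-0.4,0]], "twist": [0,0,0,0]}}

```text
time: 7.3
eef_pos: [0.5197, 0.0516, 0.0999]
tcp_rot: [[-1.0, -0.001, 0.002], [-0.001, 1.0, 0.002], [-0.002, 0.002, -1.0]]
contact_force: [1.9, 4.1, 9.6]
finger_gap: 0.0296
```

Emit:
{"api": "step_arm", "payload": {"grip": [2,2,2,2], "linear": [[0,-0.1,0],[0,-0.2,0],[0,-0.3,0],[0,-0.4,0]], "twist": [0,0,0,0]}}

```text
time: 7.63
eef_pos: [0.5197, 0.0476, 0.0999]
tcp_rot: [[-1.0, -0.001, 0.001], [-0.001, 1.0, 0.002], [-0.001, 0.002, -1.0]]
contact_force: [1.8, 4.1, 8.8]
finger_gap: 0.0297
```

Emit:
{"api": "step_arm", "payload": {"grip": [2,2,2,2], "linear": [[0,-0.1,0],[0,-0.2,0],[0,-0.3,0],[0,-0.4,0]], "twist": [0,0,0,0]}}

```text
time: 7.97
eef_pos: [0.5197, 0.0436, 0.0999]
tcp_rot: [[-1.0, -0.001, 0.001], [-0.001, 1.0, 0.002], [-0.001, 0.002, -1.0]]
contact_force: [1.3, 3.9, 9.2]
finger_gap: 0.03
```

Emit:
{"api": "step_arm", "payload": {"grip": [2,2,2,2], "linear": [[0,-0.1,0],[0,-0.2,0],[0,-0.3,0],[0,-0.4,0]], "twist": [0,0,0,0]}}

```text
time: 8.3
eef_pos: [0.5197, 0.0396, 0.0999]
tcp_rot: [[-1.0, -0.001, 0.001], [-0.001, 1.0, 0.002], [-0.001, 0.002, -1.0]]
contact_force: [1.7, 4.1, 8.5]
finger_gap: 0.0304
```

Emit:
{"api": "step_arm", "payload": {"grip": [2,2,2,2], "linear": [[0,-0.1,0],[0,-0.2,0],[0,-0.3,0],[0,-0.4,0]], "twist": [0,0,0,0]}}

```text
time: 8.63
eef_pos: [0.5196, 0.0356, 0.0998]
tcp_rot: [[-1.0, -0.001, 0.001], [-0.001, 1.0, 0.002], [-0.001, 0.002, -1.0]]
contact_force: [1.5, 3.7, 8.9]
finger_gap: 0.03
```

Emit:
{"api": "step_arm", "payload": {"grip": [2,2,2,2], "linear": [[0,-0.1,0],[0,-0.2,0],[0,-0.3,0],[0,-0.4,0]], "twist": [0,0,0,0]}}

```text
time: 8.97
eef_pos: [0.5196, 0.0316, 0.0998]
tcp_rot: [[-1.0, -0.001, 0.001], [-0.001, 1.0, 0.002], [-0.001, 0.002, -1.0]]
contact_force: [0.8, 4.0, 9.8]
finger_gap: 0.0301
```

Emit:
{"api": "step_arm", "payload": {"grip": [2,2,2,2], "linear": [[0,-0.1,0],[0,-0.2,0],[0,-0.3,0],[0,-0.4,0]], "twist": [0,0,0,0]}}

```text
time: 9.3
eef_pos: [0.5196, 0.0276, 0.0998]
tcp_rot: [[-1.0, -0.001, 0.001], [-0.001, 1.0, 0.002], [-0.001, 0.002, -1.0]]
contact_force: [1.5, 3.6, 8.7]
finger_gap: 0.0306
```

Emit:
{"api": "step_arm", "payload": {"grip": [2,2,2,2], "linear": [[0,-0.1,0],[0,-0.2,0],[0,-0.3,0],[0,-0.4,0]], "twist": [0,0,0,0]}}

```text
time: 9.63
eef_pos: [0.5196, 0.0236, 0.0998]
tcp_rot: [[-1.0, -0.001, 0.001], [-0.001, 1.0, 0.002], [-0.001, 0.002, -1.0]]
contact_force: [1.6, 4.1, 9.2]
finger_gap: 0.0297
```

Emit:
{"api": "step_arm", "payload": {"grip": [2,2,2,2], "linear": [[0,-0.1,0],[0,-0.2,0],[0,-0.3,0],[0,-0.4,0]], "twist": [0,0,0,0]}}

```text
time: 9.97
eef_pos: [0.5195, 0.0196, 0.0998]
tcp_rot: [[-1.0, -0.001, 0.001], [-0.001, 1.0, 0.002], [-0.001, 0.002, -1.0]]
contact_force: [0.9, 4.1, 9.3]
finger_gap: 0.0303
```

Emit:
{"api": "step_arm", "payload": {"grip": [2,2,2,2], "linear": [[0,-0.1,0],[0,-0.2,0],[0,-0.3,0],[0,-0.4,0]], "twist": [0,0,0,0]}}

```text
time: 10.3
eef_pos: [0.5195, 0.015, 0.0997]
tcp_rot: [[-1.0, -0.001, 0.001], [-0.001, 1.0, 0.001], [-0.001, 0.001, -1.0]]
contact_force: [1.4, 2.1, 8.0]
finger_gap: 0.0302
```

Emit:
{"api": "step_arm", "payload": {"grip": [2,2], "linear": [[0,0,0],[0,0,0]], "twist": [0,0]}}

```text
time: 10.47
eef_pos: [0.5195, 0.0142, 0.0997]
tcp_rot: [[-1.0, -0.0, 0.001], [-0.0, 1.0, 0.0], [-0.001, 0.0, -1.0]]
contact_force: [1.9, -0.3, 8.8]
finger_gap: 0.0302
```

Emit:
{"api": "step_arm", "payload": {"grip": [2,2,2], "linear": [[0,-0.1,0],[0,-0.2,0],[0,-0.2,0]], "twist": [0,0,0]}}

```text
time: 10.72
eef_pos: [0.5194, 0.0124, 0.0995]
tcp_rot: [[-1.0, -0.0, 0.001], [-0.0, 1.0, 0.001], [-0.001, 0.001, -1.0]]
contact_force: [3.1, 0.4, 5.5]
finger_gap: 0.0305
```

Emit:
{"api": "step_arm", "payload": {"grip": [2,2,2,2], "linear": [[0,-0.1,0],[0,-0.15,0],[0,-0.15,0],[0,-0.15,0]], "twist": [0,0,0,0]}}

```text
time: 11.05
eef_pos: [0.5194, 0.0109, 0.0994]
tcp_rot: [[-1.0, -0.0, 0.001], [-0.0, 1.0, 0.0], [-0.001, 0.0, -1.0]]
contact_force: [2.4, 1.4, 5.5]
finger_gap: 0.0303
```

Emit:
{"api": "step_arm", "payload": {"grip": [2,2,2,2,2], "linear": [[0,0,0.2],[0,0,0.4],[0,0,0.55],[0,0,0.6],[0,0,0.6]], "twist": [0,0,0,0,0]}}

```text
time: 11.47
eef_pos: [0.5194, 0.0109, 0.0934]
tcp_rot: [[-1.0, -0.0, 0.001], [-0.0, 1.0, 0.0], [-0.001, 0.0, -1.0]]
contact_force: [2.4, 0.7, 5.8]
finger_gap: 0.0303
```

Emit:
{"api": "step_arm", "payload": {"grip": [2,2,2,2,2], "linear": [[0,0,0.1],[0,0,0.2],[0,0,0.25],[0,0,0.3],[0,0,0.3]], "twist": [0,0,0,0,0]}}

```text
time: 11.88
eef_pos: [0.5196, 0.011, 0.0918]
tcp_rot: [[-1.0, -0.0, 0.001], [-0.0, 1.0, 0.001], [-0.001, 0.001, -1.0]]
contact_force: [-3.9, 0.6, 20.9]
finger_gap: 0.0301
```

```bash
python3 look.py d
```

```text
{'time': 11.8833, 'eef_pos': [0.5196, 0.011, 0.0918], 'contact_force': [-3.8577, 0.5832, 20.8679], 'wrist_torque': [0.1291, 0.8247, 0.0079], 'finger_gap': 0.0301}
```

View pics/d_w.png

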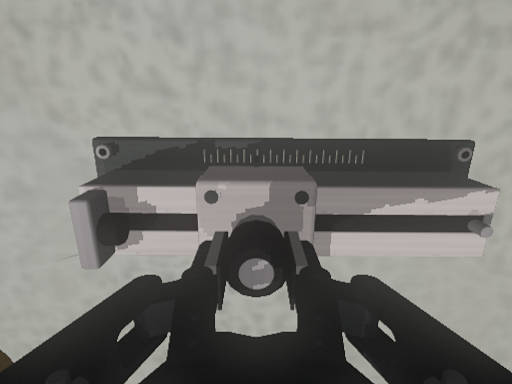

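View pics/d.png

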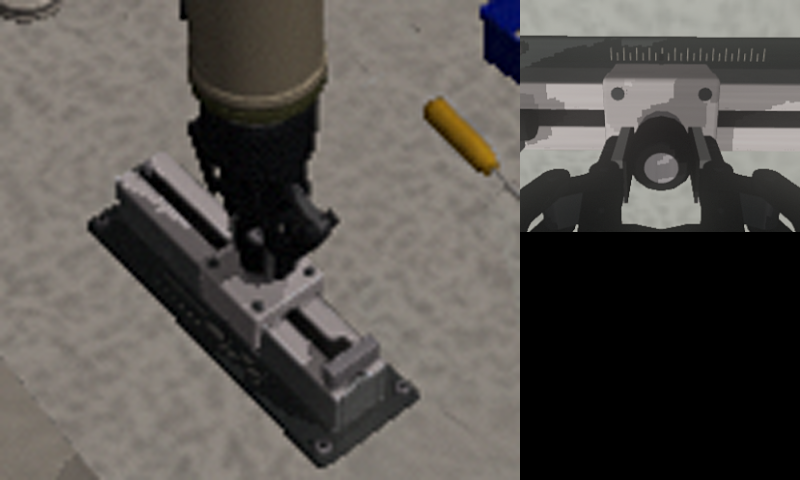

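Emit:
{"api": "step_arm", "payload": {"grip": [2,2,2,2], "linear": [[0,0,0.05],[0,0,0.08],[0,0,0.08],[0,0,0.08]], "twist": [0,0,0,0]}}

```text
time: 12.32
eef_pos: [0.5196, 0.0109, 0.0917]
tcp_rot: [[-1.0, 0.0, 0.001], [0.0, 1.0, 0.002], [-0.001, 0.002, -1.0]]
contact_force: [-7.0, 1.0, 28.0]
finger_gap: 0.0301
```

Emit:
{"api": "step_arm", "payload": {"grip": [2,2,2,2,2,2,2,2], "linear": [[0,0,-0.4],[0,0,-0.8],[0,0,-1.2],[0,0,-1.6],[0,0,-1.9],[0,0,-2.1],[0,0,-2.15],[0,0,-2.15]], "twist": [0,0,0,0,0,0,0,0]}}

```text
time: 12.98
eef_pos: [0.5193, 0.0107, 0.111]
tcp_rot: [[-1.0, -0.0, 0.001], [-0.0, 1.0, 0.0], [-0.001, 0.0, -1.0]]
contact_force: [5.3, 1.2, 2.3]
finger_gap: 0.0299
```

Emit:
{"api": "step_arm", "payload": {"grip": [2,2,2,2], "linear": [[0,0,-0.05],[0,0,-0.1],[0,0,-0.12],[0,0,-0.12]], "twist": [0,0,0,0]}}

```text
time: 13.32
eef_pos: [0.5193, 0.0107, 0.112]
tcp_rot: [[-1.0, -0.0, 0.0], [-0.0, 1.0, -0.0], [-0.0, -0.0, -1.0]]
contact_force: [5.2, 2.5, 1.7]
finger_gap: 0.03
```

Emit:
{"api": "step_arm", "payload": {"grip": [2,2,2], "linear": [[0,0,-0.05],[0,0,-0.1],[0,0,-0.1]], "twist": [0,0,0]}}

```text
time: 13.57
eef_pos: [0.5192, 0.0106, 0.1122]
tcp_rot: [[-1.0, -0.0, 0.0], [-0.0, 1.0, -0.001], [-0.0, -0.001, -1.0]]
contact_force: [9.3, 1.6, -7.4]
finger_gap: 0.0299
```

Emit:
{"api": "step_arm", "payload": {"grip": [2,2,2,2,2,2,2,2,2], "linear": [[0,0,0.06],[0,-0.2,0.06],[0,-0.6,0.06],[0,-1.1,0.06],[0,-1.6,0.06],[0,-2.1,0.06],[0,-2.4,0.06],[0,-2.6,0.06],[0,-2.7,0.06]], "twist": [0,0,0,0,0,0,0,0,0]}}

```text
time: 14.32
eef_pos: [0.5191, -0.0166, 0.1121]
tcp_rot: [[-1.0, 0.0, -0.0], [0.0, 1.0, -0.0], [0.0, -0.0, -1.0]]
contact_force: [6.5, 0.9, -0.5]
finger_gap: 0.0302
```

Emit:
{"api": "step_arm", "payload": {"grip": [2,2,2,2,2], "linear": [[0,-0.1,0],[0,-0.2,0],[0,-0.3,0],[0,-0.4,0],[0,-0.4,0]], "twist": [0,0,0,0,0]}}

```text
time: 14.73
eef_pos: [0.5191, -0.0205, 0.1121]
tcp_rot: [[-1.0, 0.0, -0.0], [0.0, 1.0, -0.0], [0.0, -0.0, -1.0]]
contact_force: [6.0, 0.8, 0.2]
finger_gap: 0.0301
```

Emit:
{"api": "step_arm", "payload": {"grip": [2,2,2,2,2], "linear": [[0,-0.1,0],[0,-0.2,0],[0,-0.3,0],[0,-0.4,0],[0,-0.4,0]], "twist": [0,0,0,0,0]}}

```text
time: 15.15
eef_pos: [0.519, -0.0244, 0.1121]
tcp_rot: [[-1.0, -0.0, -0.0], [-0.0, 1.0, -0.0], [0.0, -0.0, -1.0]]
contact_force: [6.5, -0.3, -0.5]
finger_gap: 0.0298
```

Emit:
{"api": "step_arm", "payload": {"grip": [2,2,2,2], "linear": [[0,-0.1,0],[0,-0.2,0],[0,-0.3,0],[0,-0.3,0]], "twist": [0,0,0,0]}}

```text
time: 15.48
eef_pos: [0.519, -0.0274, 0.1121]
tcp_rot: [[-1.0, -0.0, -0.0], [-0.0, 1.0, -0.0], [0.0, -0.0, -1.0]]
contact_force: [4.4, 1.0, 0.3]
finger_gap: 0.0304
```

Emit:
{"api": "step_arm", "payload": {"grip": [2,2,2,2], "linear": [[0,-0.1,0],[0,-0.2,0],[0,-0.3,0],[0,-0.3,0]], "twist": [0,0,0,0]}}

```text
time: 15.82
eef_pos: [0.519, -0.0304, 0.1121]
tcp_rot: [[-1.0, 0.0, -0.0], [0.0, 1.0, -0.0], [0.0, -0.0, -1.0]]
contact_force: [5.3, 0.3, -0.1]
finger_gap: 0.0302
```

Emit:
{"api": "step_arm", "payload": {"grip": [2,2,2,2], "linear": [[0,-0.1,0],[0,-0.2,0],[0,-0.3,0],[0,-0.3,0]], "twist": [0,0,0,0]}}

```text
time: 16.15
eef_pos: [0.519, -0.0334, 0.1121]
tcp_rot: [[-1.0, 0.0, -0.0], [0.0, 1.0, -0.0], [0.0, -0.0, -1.0]]
contact_force: [5.0, 0.4, 0.9]
finger_gap: 0.0299
```

Emit:
{"api": "step_arm", "payload": {"grip": [2,2,2,2], "linear": [[0,-0.1,0],[0,-0.2,0],[0,-0.3,0],[0,-0.3,0]], "twist": [0,0,0,0]}}

```text
time: 16.48
eef_pos: [0.519, -0.0355, 0.1121]
tcp_rot: [[-1.0, -0.001, -0.001], [-0.001, 1.0, 0.001], [0.001, 0.001, -1.0]]
contact_force: [5.1, 3.6, 0.5]
finger_gap: 0.0298
```

Emit:
{"api": "step_arm", "payload": {"grip": [2,2,2,2], "linear": [[0,-0.1,0],[0,-0.15,0],[0,-0.15,0],[0,-0.15,0]], "twist": [0,0,0,0]}}

```text
time: 16.82
eef_pos: [0.519, -0.0356, 0.1121]
tcp_rot: [[-1.0, -0.002, -0.001], [-0.002, 1.0, 0.002], [0.001, 0.002, -1.0]]
contact_force: [6.1, 8.2, 0.9]
finger_gap: 0.0299
```

```bash
python3 look.py e
```

```text
{'time': 16.8167, 'eef_pos': [0.519, -0.0356, 0.1121], 'contact_force': [6.0992, 8.224, 0.8766], 'wrist_torque': [1.4801, -1.0926, -0.0553], 'finger_gap': 0.0299}
```

View pics/e_w.png

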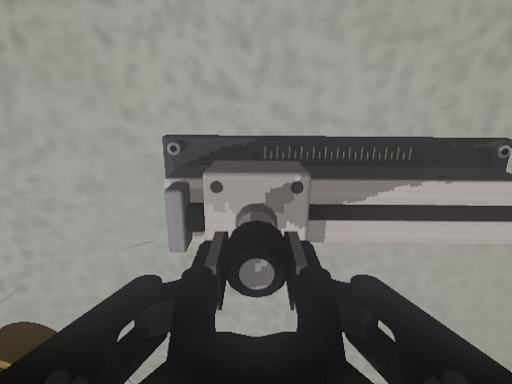

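Emit:
{"api": "step_arm", "payload": {"grip": [6,6,6,6,6,6,6,6,6,6,6,6,6], "linear": [[0,0,0],[0,0,0],[0,0,0],[0,0,0],[0,0,0],[0,0,0],[0,0,-0.8],[0,0,-2.5],[0,0,-5],[0,0,-7.5],[0,0,-9.5],[0,0,-10],[0,0,-10]], "twist": [0,0,0,0,0,0,0,0,0,0,0,0,0]}}

```text
time: 18.0
eef_pos: [0.5201, -0.0381, 0.2148]
tcp_rot: [[-1.0, 0.0, 0.004], [0.0, 1.0, 0.0], [-0.004, 0.0, -1.0]]
contact_force: [0.3, 0.2, -0.9]
finger_gap: 0.0602
```

```bash
python3 look.py f; python3 - <<'E'
from h import *
from bench import nets
R=None
c=viewer.camera_model("wrist");R=np.array(c["R"]);t=np.array(c["t"])
for l in ["carriage_top","plunger_top"]:
    for d in nets.spot_in(l,"wrist")[:1]: print(l,d["score"],(R.T@(np.array(d["location"])-t)).round(4))
E
```

```text
{'time': 18.0, 'eef_pos': [0.5201, -0.0381, 0.2148], 'contact_force': [0.2837, 0.1664, -0.8594], 'wrist_torque': [-0.0178, 0.0221, 0.0076], 'finger_gap': 0.0602}
carriage_top 0.66 [ 0.5071 -0.0385  0.0706]
plunger_top 0.58 [ 0.5147 -0.0348  0.1303]
```

View pics/f_w.png

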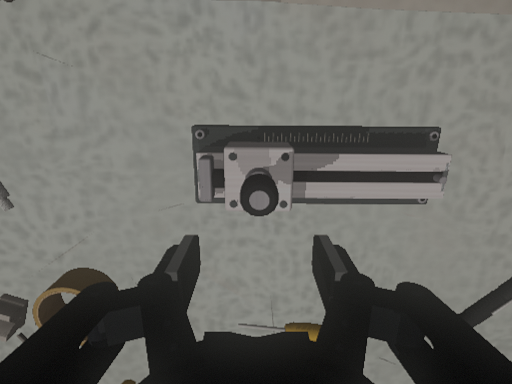

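View pics/f.png

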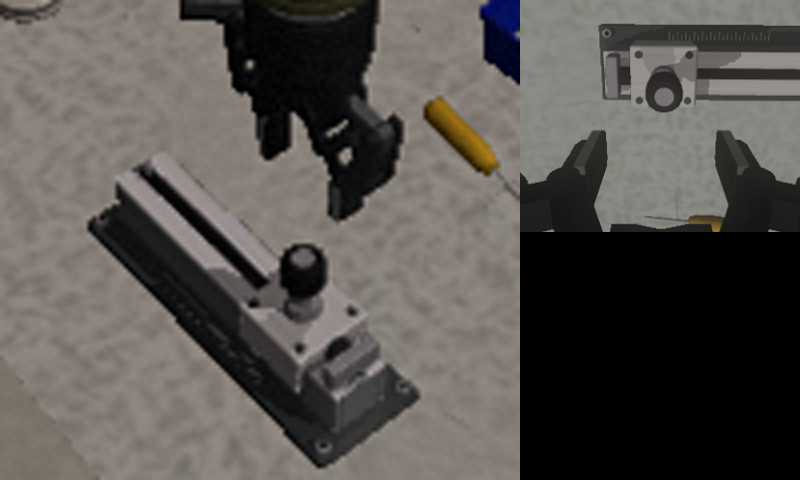

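```bash
python3 - <<'E'
from h import *
import cv2
print(ray("wrist",259,200,.133).round(4))
for v in (150,205): print(ray("wrist",224,v,.075).round(4),ray("wrist",293,v,.075).round(4))
a=cv2.imread("pics/f_w.png")[110:220,180:310]; cv2.imwrite("pics/z_f.png",cv2.resize(a,None,fx=5,fy=5,interpolation=cv2.INTER_CUBIC))
E
```

```text
[ 0.5159 -0.0352  0.133 ]
[ 0.486  -0.0678  0.075 ] [ 0.4859 -0.0026  0.075 ]
[ 0.5411 -0.0695  0.075 ] [ 5.411e-01 -5.000e-04  7.500e-02]
```

View pics/z_f.png

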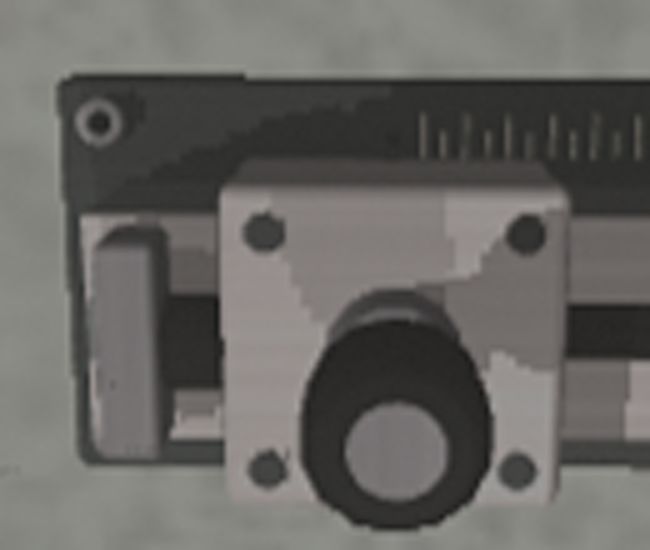

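```bash
python3 -c "
from bench import env; print(env.sign_off())"
```

```text
the job is handed in; nothing more can be done
None
```

I found the hidden slot, pressed the plunger to its stop there, and parked the carriage against the bumper. The job is handed in at about 18 s; no verdict was reported.

- **Finding the slot:** I gripped the knob, pressed it about 11 mm and drew the carriage towards the bumper. About 68–71 mm along, at y ≈ 0.011–0.013, the upward force dropped from about 9 N to 5.5 N as the probe fell in.
- **Pressing to the stop:** I went straight down until it stopped hard. The travel was 19.4 mm by the tool reading. The grip had probably already pressed the knob about 1 mm, since the way back up measured 20.5 mm. The force reached 28 N with almost no further movement. The wrist picture showed no slip in the grip and no visible gap above the collar.
- **Letting it up and parking:** I raised the plunger until it met its upper stop (−7 N), then slid the carriage until it stopped at y = −0.0356 with 8 N against the bumper. Then I opened the gripper and lifted clear.
- **Last checks:** The force readings show nothing touching the tool. The pictures show the carriage against the bumper, with the knob at y ≈ −0.035. The network put the plunger top at z ≈ 0.130, a little under 0.133 but within its error. I kept clear of the loose items, but took no separate final picture of each.

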